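# Rock the scrap-tray flap open with its lever

### The arm

A 7-joint arm with a two-finger parallel gripper is mounted at the origin on the work surface. World frame = base frame: x ahead of the robot, y to its left, z up, the work surface at z = 0. Lengths are in m, angles in degrees, forces in N, time in s.
With the tool pointing down it reaches from about 0.4 to 0.875 m from the base axis. Payload 4.4 kg.
Tool frame: the origin (TCP) lies midway between the tips of the shut fingers; the grasp point (between the pads) lies 19 mm behind it; z points along the fingers, y is the line along which they close (so a half turn about z gives the same grasp; the last joint's range is limited). The gripper opens to 85 mm and grips with 20 to 120 N. Pads are 22 mm wide; open, the fingers measure 114 mm over their backs; the gripper's body (76 mm by 85 mm) begins 54 mm behind the grasp point. The pads swing forward as they close: fully open they stand 13 mm farther back than shut.
Start: joints at [64.641, 36.005, 2.206, 86.941, -1.547, 57.084, -1.146], TCP at [0.239, -0.604, 0.231] pointing down, gripper open.
Joint ranges: [-175.42, 175.42], [-21.48, 121.26], [-71.46, 75.88], [10.55, 141.38], [-63.04, 243.04], [13.31, 113.54], [-168.57, 168.57]. Speed limits (degrees/s): [147.25, 147.25, 180, 180, 180, 180, 180].

### API

Orientations are given as a 3x3 rotation matrix whose columns are the frame's x, y, z axes.
In Python, from bench import env gives the robot as it stands. The module is installed in compiled form; this text tells all that it offers.
- The arm moves only by the tool play_rows, never from a script. Its argument "series" is a list of rows, each an object of numbers: "tx", "ty", "tz": the shift along the tool's x, y, z each as a share of 0.05 m, from -1 to 1; "wx", "wy", "wz": the turn, a rotation vector about the tool's x, y, z each as a share of 6 degrees, from -1 to 1; "jaw": the gripper's target within -1 to 1 (fully open at 1, half-way at 0, shut at -1). In form: [{"tx": .., "ty": .., "tz": .., "wx": .., "wy": .., "wz": .., "jaw": ..}, ...]. A call has 1 to 20 rows; each row shifts and turns the commanded pose from where the row before left it, along the tool's axes as they then stand; what a row does not reach is not made up. A row lasts 1/10 s, in which the tool goes at most 50 mm and 8.59 degrees, less where a joint would pass 70% of its speed; a pose out of reach is approached as far as the arm can. A call with a number of a shift or a turn outside -1 to 1 is refused whole. A call with a gripper value outside its range is refused whole. The fingers move at their own pace and stop on an object; the grip force is fixed at half the most. Time passes only in rows, so rows that do not move let the fingers close. It gives the time, the measured TCP pose, the force, the opening and the grip force at its end, in the units of the state.
- env.get_obs(): the state, without advancing time (a new reading comes with each control period).
- env.grab_frame(name): name is "side" or "top"; returns a dict with "image" (384x512x3 uint8, red, green, blue), "depth" (384x512 float32, m along the optical axis (not along the pixel's ray), 0 where there is no reading), "camera_matrix" (3x3 intrinsics, pixels), "dist_coeffs" ([k1, k2, p1, p2, k3] as OpenCV has them; the pictures are not rectified), "view" (4x4, takes a point from world to camera coordinates). Camera axes: x right, y up, looking along -z (the intrinsics and any distortion apply to the point x, -y, -z); pixel columns grow to the right and rows downward; lengths in m; the calibration is good to about 2 mm. A picture is of the moment at which its call begins.
- env.close_job(): hands the job in; it is judged then, once.
The state is a dict: "clock": time; "joint_pos": joint angles; "qd": joint speeds; "tau": joint torques, N m; "eef_pos": TCP position; "ee_rot": TCP orientation; "contact_force": force on the tool from outside, world axes, zero at the start; "moment": the same for the moment, N m; "width": finger opening in m; "gripper_force": force on a finger pad.
Only numpy, scipy, OpenCV 4.12 (cv2) and the standard library are available. Lean on these libraries where they do the work, as an engineer would, in place of code of your own. Each camera call takes 0.05 s, during which the arm holds its last target. There are 200 camera calls.

### The job

With the fingertips, push the upright post of the wooden stop away from the lever until the stop is fully out from under it, then press the paddle at the lever's long end right down to its rubber pad, so that the short end raises the heavy steel flap of the scrap tray. Finish while holding the paddle down with the flap up. Grasp and lift nothing, keep off the flap itself, leave the lever in its cradle, and leave everything else on the bench where it is.

Things in the scene. Friction and masses are not known exactly. Their poses are not given: they have to be found in the camera images.
- stand: Fixed fixture on the bench. Origin: on the bench under the lever's pivot; x points level from the lever's long end to the tray, z up, y the way the stop slides out. Along x: rubber pad (-205 mm, top 11 mm high), stop (-100 mm), pivot cradle (0), scrap tray (110 to 240 mm; 240 mm wide, 66 mm tall) shut by a flap. Base board 60 mm wide.
- pivot (a point): Fixed point in the middle of the cradle, 80 mm above the bench: the axis about which the lever rocks (parallel to the stand's y). The cradle cheeks are 40 mm apart inside, 60 mm outside, and reach 96 mm above the bench. They are open at the top.
- lever: Loose wooden lever, 16 mm thick, 30 mm wide, its 12 mm steel cross pin resting in the open cradle. Origin: pin centre; x along the lever to the short end, z out of its top. Long end: 220 mm from the pin, ends in a paddle 60 long, 50 wide. Short end: round nose 90 mm from the pin, under the flap. At rest it leans 14 degrees, paddle up; pressed home, 16 the other way. 4 to 9 N on the paddle moves it.
- lever_pad (a point): Middle of the paddle's top face, 190 mm from the pin. At rest about 134 mm above the bench; about 36 mm above it with the paddle down on the rubber pad.
- stop (a joint): Travel in m of the sliding wooden stop, along the stand's +y: 0 to 0.015 at the start (its block, 30 mm along x, 40 along y, 91 tall, then stands under the long arm 100 mm from the pivot and blocks it), 0.060 fully out; clear of the arm beyond 0.040. It runs in a guide, stays where it is left and takes 2 N to slide.
- stop_post (a point): Centre of the top of the stop's upright round post (16 mm diameter, top 115 mm above the bench). It stands 90 mm to the stand's +y side of the block's centre, joined to it by a low bar 30 mm wide whose top is 24 mm above the bench. It moves with the stop; push it away from the lever.
- flap (a joint): Opening angle in rad of the heavy steel flap on the tray: 0 shut, about 0.28 with the lever's paddle right down on the rubber pad. It falls shut by its weight (about 3 kg).
- flap_lip (a point): Middle of the lower front edge of the flap (170 x 240 mm, 10 mm thick), which overhangs the tray's front by 40 mm, over the lever's short end; 67 mm above the bench when shut. The hinge is 170 mm further along the stand's x.
- glue: Bystander, to be left alone: white glue bottle, 44 mm diameter, 100 mm tall. Origin: centre of its underside.
- bowl: Bystander, to be left alone: yellow bowl, 104 mm across the rim, 50 mm tall. Origin: centre of its underside.
- offcut: Bystander, to be left alone: small wood offcut 70 x 30 x 20 mm. Origin: centre of its underside.
- marker: Bystander, to be left alone: red marker lying flat, 130 x 16 x 12 mm. Origin: centre of its underside.
- trivet: Bystander, to be left alone: mosaic trivet, 130 mm square plate with a 90 mm grip, 10 mm thick. Origin: underside centre of the square.
- bowl2: Bystander, to be left alone: yellow bowl, 110 mm across the rim, 55 mm tall. Origin: centre of its underside.
- mallet: Bystander, to be left alone: hammer lying flat. Origin: about the middle of its length.

How it is judged (in metres and radians):
On the way, in this order (a step that is already met when the one before it is completed fails the run):
1. the stop is pushed out from under the lever, the flap still shut (value of joint stop above 0.047 m and value of joint flap below 0.06 rad), for 0.2 s.
2. the lever, pressed by the fingers, raises the flap (value of joint flap above 0.25 rad and contact force between the fingers and lever above 1 N), for 0.2 s.
At the end, for the whole second after the job is handed in: The stop is out by more than 47 mm of its 60 mm, the flap stands raised by more than 0.25 rad and still, the fingers press on the lever with more than 1 N, and the lever's pin lies in its cradle (within 12 mm) (all of step 2 and value of joint stop above 0.047 m and velocity of joint flap between -0.1 and 0.1 rad/s and distance between lever and pivot below 0.012 m); the arm keeps its last pose, push and grip.
It fails at once if the lever is lifted or knocked out of its cradle (distance between lever and pivot above 0.015 m).
It fails at once if the robot touches the flap (contact force between any of the fingers, the arm and flap above 0.5 N).
It fails at once if a bystander is moved by more than 30 mm (distance of any of glue, bowl, offcut, marker, trivet, bowl2, mallet from where it was at the start of the episode above 0.03 m).
It also fails if it takes over 35 s, if anything falls off the work surface, if the arm or the gripper's body presses on something with over 40 N, if the wrist force passes 120 N, or if a joint passes its speed limit or range.

## Working session

There is one attempt and no reset: what is moved stays moved. The work goes in short steps, Python scripts to look and compute and a tool call to move; the robot and the scene stay as the last step left them, time stands still between calls to the robot, and variables do not carry over. Pictures are saved under pics/ and viewed, at most 10 in all, crops included, and the job is handed in when it is done.

Besides the shell and the picture viewer there is one more tool, called after "Call:" as a command line: name --argument value ..., lists and objects as JSON in quotes. play_rows: Moves the arm, as the interface text tells. Its arguments: {"type":"object","properties":{"series":{"type":"array","items":{"type":"object","properties":{"tx":{"type":"number","minimum":-1,"maximum":1},"ty":{"type":"number","minimum":-1,"maximum":1},"tz":{"type":"number","minimum":-1,"maximum":1},"wx":{"type":"number","minimum":-1,"maximum":1},"wy":{"type":"number","minimum":-1,"maximum":1},"wz":{"type":"number","minimum":-1,"maximum":1},"jaw":{"type":"number"}}}}},"required":["series"]}

```bash
mkdir -p pics; cat > h.py <<'E'
import numpy as np, cv2
from bench import env
def grab(n):
    f=env.grab_frame(n); return f
def cloud(f):
    K=np.array(f["camera_matrix"]);d=np.array(f["dist_coeffs"]);V=np.array(f["view"])
    D=f["depth"];h,w=D.shape
    uv=np.stack(np.meshgrid(np.arange(w),np.arange(h)),-1).reshape(-1,1,2).astype(np.float64)
    n=cv2.undistortPoints(uv,K,d).reshape(h,w,2)
    c=np.stack([n[...,0]*D,-n[...,1]*D,-D],-1)
    P=(c-V[:3,3])@V[:3,:3]
    P[D==0]=np.nan
    return P
E
python3 - <<'E'
from h import *
o=env.get_obs();print({k:np.round(v,3).tolist() for k,v in o.items()})
for n in("top","side"):
    f=grab(n);np.savez(n+'.npz',**f);cv2.imwrite(f'pics/{n}0.png',f["image"][...,::-1])
    V=f["view"];print(n,np.round(-V[:3,:3].T@V[:3,3],3),f["dist_coeffs"],np.mean(f["depth"]>0))
E
```

```text
{'clock': 0.0, 'joint_pos': [64.643, 36.058, 2.204, 86.996, -1.548, 57.083, -1.147], 'qd': [-0.055, 0.008, -0.06, -0.027, 0.122, -0.004, -0.061], 'tau': [-0.0, -56.34, 1.226, -19.344, 0.011, 0.011, 0.0], 'eef_pos': [0.239, -0.604, 0.23], 'ee_rot': [[0.93, 0.368, -0.001], [0.368, -0.93, 0.002], [-0.0, -0.002, -1.0]], 'contact_force': [0.09, 0.013, 0.013], 'moment': [-0.014, 0.036, -0.016], 'gripper_force': 0.0, 'width': 0.085}
top [0.419 0.066 1.434] [-0.00831832  0.          0.          0.          0.        ] 0.99615478515625
side [ 0.138 -0.721  1.233] [-0.00835876  0.          0.          0.          0.        ] 0.9959309895833334
```

View pics/top0.png

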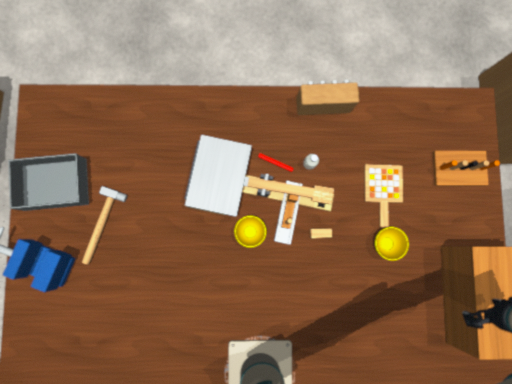

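View pics/side0.png

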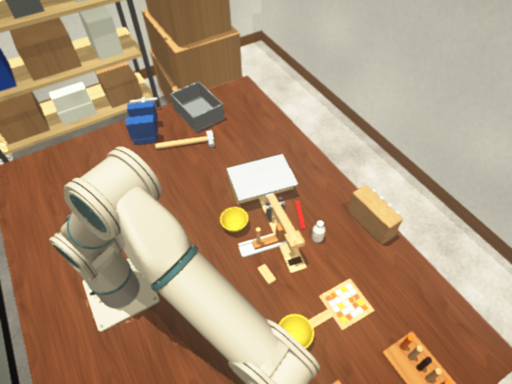

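Top view: the tray with its flap is at about (218,175), the lever runs from (245,185) to the paddle at (325,197), and the stop with its post is at (288,215), sliding toward the robot. The offcut is at (321,233), one bowl at (250,231) and the glue at (311,160).

```bash
cat > m.py <<'E'
from h import *
f=dict(np.load('top.npz'));P=cloud(f);im=f["image"]
def S(r,c):return (slice(*r),slice(*c))
z=P[...,2]
print('bench z',np.nanmedian(z[250:300,100:200]))
# flap: pale, region
m=np.zeros(z.shape,np.uint8);s=S((120,225),(175,262));hsv=cv2.cvtColor(im,cv2.COLOR_RGB2HSV)
m[s]=((hsv[s][...,1]<40)&(hsv[s][...,2]>150)&(z[s]>.05)).astype(np.uint8)
q=P[m>0];print('flap n',len(q),'z',np.percentile(q[:,2],[5,50,95]))
r=cv2.minAreaRect(q[:,:2].astype(np.float32));print('flap rect',r,np.round(cv2.boxPoints(r),3).tolist())
# lever: z>.03 wood
s=S((165,215),(250,340));k=np.zeros(z.shape,bool);k[s]=(z[s]>.085)&(z[s]<.16)
n,l,st,ce=cv2.connectedComponentsWithStats(k.astype(np.uint8))
for i in range(1,n):
    q=P[l==i];
    if len(q)<15:continue
    r=cv2.minAreaRect(q[:,:2].astype(np.float32));print(i,len(q),st[i],'z',q[:,2].min(),q[:,2].max(),r,np.round(cv2.boxPoints(r),3).tolist())
# post
s=S((190,250),(270,306));k=np.zeros(z.shape,bool);k[s]=(z[s]>.10)&(z[s]<.125)
n,l,st,ce=cv2.connectedComponentsWithStats(k.astype(np.uint8))
for i in range(1,n):print('post',st[i],P[l==i].mean(0),P[l==i].min(0),P[l==i].max(0))
c=im[150:255,235:345];d=z[150:255,235:345]
dd=cv2.applyColorMap(np.uint8(np.clip(d/.15,0,1)*255),cv2.COLORMAP_JET)
cv2.imwrite('pics/crop.png',cv2.resize(np.vstack([c[...,::-1],dd]),None,fx=2.8,fy=2.8,interpolation=0))
E
python3 m.py
```

```text
bench z 0.000915299044878541
flap n 3854 z [0.07288485 0.07800604 0.08261115]
flap rect ((0.6382967233657837, 0.1085742637515068), (0.23790095746517181, 0.2402639240026474), 78.110595703125) [[0.4959999918937683, 0.017000000923871994], [0.7310000061988831, -0.032999999821186066], [0.7799999713897705, 0.20000000298023224], [0.5450000166893005, 0.25]]
1 979 [257 174  77  31 979] z 0.08502043242223963 0.14425801406664998 ((0.5891321301460266, -0.1038607805967331), (0.24190594255924225, 0.06341676414012909), 76.40181732177734) [[0.5299999713897705, -0.21400000154972076], [0.5920000076293945, -0.2290000021457672], [0.6480000019073486, 0.006000000052154064], [0.5870000123977661, 0.020999999716877937]]
post [279 190  27   7 114] [ 0.58327679 -0.10854102  0.11180362] [ 0.56997433 -0.13936841  0.10009756] [ 0.59097129 -0.05824291  0.12383722]
post [287 218   6   5  21] [ 0.49310423 -0.08948457  0.11481207] [ 0.48736688 -0.09726226  0.10103104] [ 0.50052485 -0.08276888  0.12027926]m.py:23: RuntimeWarning: invalid value encountered in cast
  dd=cv2.applyColorMap(np.uint8(np.clip(d/.15,0,1)*255),cv2.COLORMAP_JET)
```

View pics/crop.png

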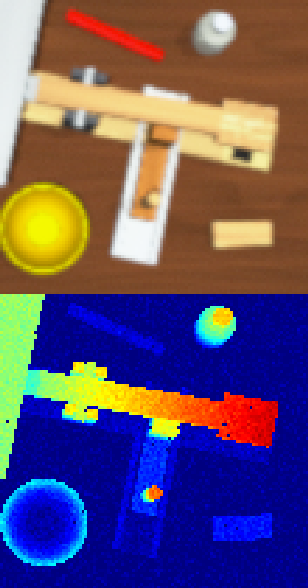

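The crop confirms the layout. The post is a bright dot at crop (152,200) on the bar, and the paddle is at the right end. The marker, glue, offcut and bowl are clear of the push path.

```bash
cat >> m.py <<'E'
print('----')
# lever centre line: narrow arm, away from cradle, block and paddle
L=P[165:215,250:340].reshape(-1,3);L=L[(L[:,2]>.085)&(L[:,2]<.16)]
th=np.radians(76.4)
for it in range(6):
    u=np.array([np.cos(th),np.sin(th)]);v=np.array([-u[1],u[0]])
    a=L[:,:2]@u;b=L[:,:2]@v
    lo=a.min()
    cs,ms=[],[]
    for t in np.arange(lo+.0,lo+.24,.008):
        w=(a>=t)&(a<t+.008)&(L[:,2]>.088+0*a)
        if w.sum()>3: cs.append(t+.004-lo);ms.append((b[w].min(),b[w].max(),L[w,2].mean()))
    cs=np.array(cs);ms=np.array(ms);wd=ms[:,1]-ms[:,0];mid=(ms[:,0]+ms[:,1])/2
    g=(wd<.038)|(cs<.055);p=np.polyfit(cs[g],mid[g],1);th+=np.arctan(p[0])
print('theta',np.degrees(th));print(np.round(np.c_[cs,wd,mid,ms[:,2]],3))
u=np.array([np.cos(th),np.sin(th)]);v=np.array([-u[1],u[0]])
bm=np.median(mid[g]);end=lo*u+bm*v
piv=(lo+.2135+.002)*u+bm*v   # long end top at 220cos14 + 8 sin14
pad=piv-u*.182
print('end',end,'piv',piv,'pad',pad,'u',u,'v',v)
post=np.array([.4935,-.0895]);print('post rel stand',(post-piv)@u,(post-piv)@v)
f2=dict(np.load('side.npz'));Q=cloud(f2)
q=Q[215:275,240:305].reshape(-1,3);q=q[(q[:,2]>.1)&(np.linalg.norm(q[:,:2]-post,axis=1)<.025)];print('side post',q.mean(0),len(q))
for n,A in(('top',P),('side',Q)):
  w=A.reshape(-1,3);x=(w[:,:2]-piv)@u;y=(w[:,:2]-piv)@v
  k=(abs(y)<.045)&(x>-.24)&(x<-.165)&(w[:,2]>.11);print(n,'paddle y',y[k].min(),y[k].max(),'xmin',x[k].min(),'z@-.182',w[k&(abs(x+.182)<.005),2].mean())
  k=(abs(y)<.12)&(x>.03)&(x<.3)&(w[:,2]>.068)&(w[:,2]<.09);print(n,'flap x',np.percentile(x[k],[2,98]))
o=env.get_obs();R=np.array(o['ee_rot']);e=o['eef_pos']
E
python3 m.py 2>&1| sed -n '/----/,$p'
```

```text
----
theta 77.92026063375249
[[ 0.004  0.049 -0.602  0.137]
 [ 0.012  0.048 -0.601  0.136]
 [ 0.02   0.049 -0.602  0.135]
 [ 0.028  0.049 -0.601  0.133]
 [ 0.036  0.048 -0.6    0.131]
 [ 0.044  0.05  -0.602  0.129]
 [ 0.052  0.048 -0.601  0.127]
 [ 0.06   0.049 -0.602  0.126]
 [ 0.068  0.029 -0.601  0.122]
 [ 0.076  0.03  -0.602  0.121]
 [ 0.084  0.029 -0.601  0.119]
 [ 0.092  0.031 -0.602  0.118]
 [ 0.1    0.044 -0.594  0.112]
 [ 0.108  0.046 -0.594  0.107]
 [ 0.116  0.046 -0.594  0.105]
 [ 0.124  0.041 -0.594  0.104]
 [ 0.132  0.044 -0.594  0.107]
 [ 0.14   0.029 -0.601  0.105]
 [ 0.148  0.029 -0.602  0.104]
 [ 0.156  0.03  -0.601  0.102]
 [ 0.164  0.027 -0.601  0.1  ]
 [ 0.172  0.029 -0.601  0.098]
 [ 0.18   0.027 -0.601  0.097]
 [ 0.188  0.031 -0.601  0.096]
 [ 0.196  0.058 -0.601  0.095]
 [ 0.204  0.058 -0.601  0.094]
 [ 0.212  0.06  -0.605  0.09 ]
 [ 0.22   0.057 -0.604  0.092]
 [ 0.228  0.059 -0.601  0.094]
 [ 0.236  0.053 -0.602  0.095]]
end [ 0.56699978 -0.22325133] piv [ 0.61209806 -0.01252308] pad [ 0.57401042 -0.19049311] u [0.20927279 0.9778573 ] v [-0.9778573   0.20927279]
post rel stand -0.10009179157354635 0.0998628084055987
side post [ 0.48996449 -0.09688108  0.10870792] 23
top paddle y -0.02545170928065679 0.025114934630886657 xmin -0.21550000000118333 z@-.182 0.13187289233455995
top flap x [0.06834564 0.24155548]
side paddle y -0.02526221362433522 0.025685804584539482 xmin -0.22205479099267889 z@-.182 0.12648170586252683
side flap x [0.06314942 0.23213659]
```

Call:
play_rows --series '[{"tx": 0.57, "ty": -0.45, "jaw": -1}, {"tx": 0.57, "ty": -0.45, "jaw": -1}, {"tx": 0.57, "ty": -0.45, "jaw": -1}, {"tx": 0.57, "ty": -0.45, "jaw": -1}, {"tx": 0.57, "ty": -0.45, "jaw": -1}, {"tx": 0.57, "ty": -0.45, "jaw": -1}, {"tx": 0.57, "ty": -0.45, "jaw": -1}, {"tx": 0.57, "ty": -0.45, "jaw": -1}, {"tx": 0.57, "ty": -0.45, "jaw": -1}, {"tx": 0.57, "ty": -0.45, "jaw": -1}, {"tx": 0.57, "ty": -0.45, "jaw": -1}, {"tx": 0.57, "ty": -0.45, "jaw": -1}, {"tx": 0.57, "ty": -0.45, "jaw": -1}, {"tx": 0.57, "ty": -0.45, "jaw": -1}, {"tx": 0.57, "ty": -0.45, "jaw": -1}, {"tx": 0.57, "ty": -0.45, "jaw": -1}]'

```text
invalid input
```

Call:
play_rows --series '[{"wz": 0.94, "jaw": -1}, {"wz": 0.94, "jaw": -1}, {"wz": 0.94, "jaw": -1}, {"wz": 0.94, "jaw": -1}, {"wz": 0.94, "jaw": -1}, {"wz": 0.94, "jaw": -1}, {"jaw": -1}, {"jaw": -1}]'

```text
invalid input
```

```bash
cat > t.py <<'E'
from h import *
import sys
u=np.array([.2093,.9779,0]);v=np.array([-.9779,.2093,0]);piv=np.array([.6121,-.0125,0])
o=env.get_obs();R=np.array(o['ee_rot']);e=np.array(o['eef_pos'])
x,y,z=map(float,sys.argv[1:4])
T=piv+x*u+y*v+[0,0,z]
print('clock',o['clock'],'stand xyz',np.round([(e-piv)@u,(e-piv)@v,e[2]],4),'F',np.round(o['contact_force'],1),'w',o['width'])
print('tool shift',np.round(R.T@(T-e),4))
Rt=np.c_[-v,-u,[0,0,-1]]
print('turn deg',np.round(np.degrees(cv2.Rodrigues(R.T@Rt)[0].ravel()),2))
E
python3 t.py -.1 .06 .23
python3 - <<'E'
from h import *
f=grab('side');cv2.imwrite('pics/s1.png',cv2.resize(f["image"][150:330,150:390,::-1],None,fx=3,fy=3))
E
```

```text
clock 0.1 stand xyz [-0.6564  0.2411  0.2305] F [ 0.1  0.3 -0. ] w 0.0856835026536588
tool shift [ 0.4591 -0.3626  0.0011]
turn deg [-1.000e-01  3.000e-02  3.367e+01]
```

View pics/s1.png

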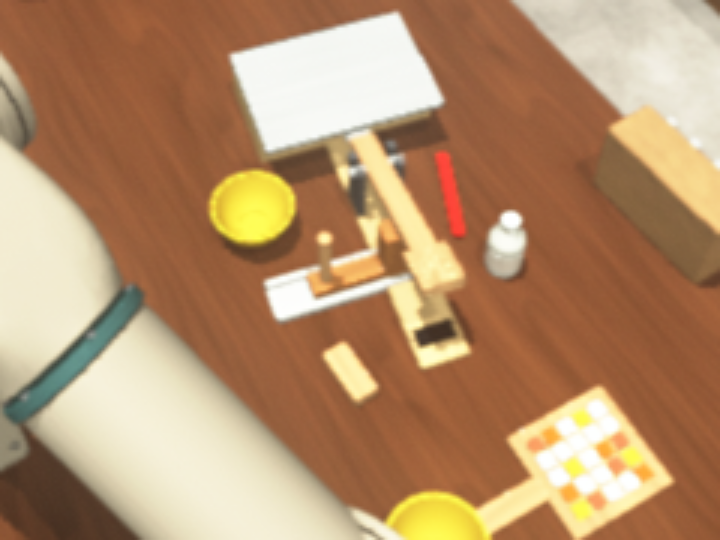

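The arm has not moved. The picture shows the scene unchanged, with the post at (325,245) and the paddle at (435,270). Every row probably needs all seven fields.

Call:
play_rows --series '[{"tx": 0.57, "ty": -0.45, "tz": 0, "wx": 0, "wy": 0, "wz": 0, "jaw": -1}, {"tx": 0.57, "ty": -0.45, "tz": 0, "wx": 0, "wy": 0, "wz": 0, "jaw": -1}, {"tx": 0.57, "ty": -0.45, "tz": 0, "wx": 0, "wy": 0, "wz": 0, "jaw": -1}, {"tx": 0.57, "ty": -0.45, "tz": 0, "wx": 0, "wy": 0, "wz": 0, "jaw": -1}, {"tx": 0.57, "ty": -0.45, "tz": 0, "wx": 0, "wy": 0, "wz": 0, "jaw": -1}, {"tx": 0.57, "ty": -0.45, "tz": 0, "wx": 0, "wy": 0, "wz": 0, "jaw": -1}, {"tx": 0.57, "ty": -0.45, "tz": 0, "wx": 0, "wy": 0, "wz": 0, "jaw": -1}, {"tx": 0.57, "ty": -0.45, "tz": 0, "wx": 0, "wy": 0, "wz": 0, "jaw": -1}, {"tx": 0.57, "ty": -0.45, "tz": 0, "wx": 0, "wy": 0, "wz": 0, "jaw": -1}, {"tx": 0.57, "ty": -0.45, "tz": 0, "wx": 0, "wy": 0, "wz": 0, "jaw": -1}, {"tx": 0.57, "ty": -0.45, "tz": 0, "wx": 0, "wy": 0, "wz": 0, "jaw": -1}, {"tx": 0.57, "ty": -0.45, "tz": 0, "wx": 0, "wy": 0, "wz": 0, "jaw": -1}, {"tx": 0.57, "ty": -0.45, "tz": 0, "wx": 0, "wy": 0, "wz": 0, "jaw": -1}, {"tx": 0.57, "ty": -0.45, "tz": 0, "wx": 0, "wy": 0, "wz": 0, "jaw": -1}, {"tx": 0.57, "ty": -0.45, "tz": 0, "wx": 0, "wy": 0, "wz": 0, "jaw": -1}, {"tx": 0.57, "ty": -0.45, "tz": 0, "wx": 0, "wy": 0, "wz": 0, "jaw": -1}]'

```text
clock: 1.75
eef_pos: [0.5312, -0.1005, 0.2312]
ee_rot: [[0.93, 0.368, -0.0], [0.368, -0.93, -0.0], [-0.0, -0.0, -1.0]]
contact_force: [0.2, -1.0, 0.7]
width: -0.0002
gripper_force: 0.0
```

Call:
play_rows --series '[{"tx": 0, "ty": 0, "tz": 0, "wx": 0, "wy": 0, "wz": 0.94, "jaw": -1}, {"tx": 0, "ty": 0, "tz": 0, "wx": 0, "wy": 0, "wz": 0.94, "jaw": -1}, {"tx": 0, "ty": 0, "tz": 0, "wx": 0, "wy": 0, "wz": 0.94, "jaw": -1}, {"tx": 0, "ty": 0, "tz": 0, "wx": 0, "wy": 0, "wz": 0.94, "jaw": -1}, {"tx": 0, "ty": 0, "tz": 0, "wx": 0, "wy": 0, "wz": 0.94, "jaw": -1}, {"tx": 0, "ty": 0, "tz": 0, "wx": 0, "wy": 0, "wz": 0.94, "jaw": -1}, {"tx": 0, "ty": 0, "tz": 0, "wx": 0, "wy": 0, "wz": 0, "jaw": -1}, {"tx": 0, "ty": 0, "tz": 0, "wx": 0, "wy": 0, "wz": 0, "jaw": -1}]'

```text
clock: 2.55
eef_pos: [0.5307, -0.1018, 0.2312]
ee_rot: [[0.978, -0.21, -0.0], [-0.21, -0.978, -0.0], [-0.0, 0.0, -1.0]]
contact_force: [-0.7, -0.6, 0.6]
width: -0.0001
gripper_force: 0.0
```

```bash
python3 t.py -.1 .06 .075
python3 - <<'E'
from h import *
f=grab('side');cv2.imwrite('pics/s2.png',cv2.resize(f["image"][150:330,150:390,::-1],None,fx=3,fy=3))
E
```

```text
clock 2.55 stand xyz [-0.1043  0.0609  0.2312] F [-0.7 -0.6  0.6] w -0.00014390812217352975
tool shift [ 0.001  -0.0043  0.1562]
turn deg [ 0.01  0.01 -0.03]
```

View pics/s2.png

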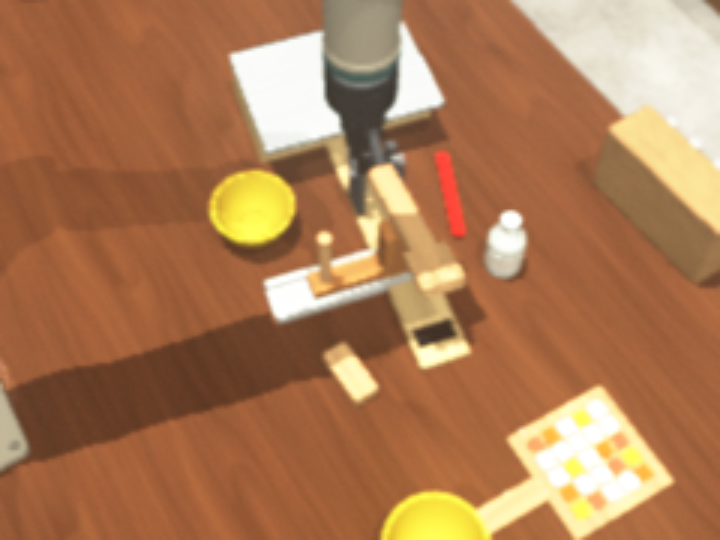

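The shut fingers point down at about (355,205), above the gap between lever and post. Nothing else has changed, so I descend.

Call:
play_rows --series '[{"tx": 0.02, "ty": -0.08, "tz": 0.5, "wx": 0, "wy": 0, "wz": 0, "jaw": -1}, {"tx": 0, "ty": 0, "tz": 0.5, "wx": 0, "wy": 0, "wz": 0, "jaw": -1}, {"tx": 0, "ty": 0, "tz": 0.5, "wx": 0, "wy": 0, "wz": 0, "jaw": -1}, {"tx": 0, "ty": 0, "tz": 0.5, "wx": 0, "wy": 0, "wz": 0, "jaw": -1}, {"tx": 0, "ty": 0, "tz": 0.5, "wx": 0, "wy": 0, "wz": 0, "jaw": -1}, {"tx": 0, "ty": 0, "tz": 0.5, "wx": 0, "wy": 0, "wz": 0, "jaw": -1}, {"tx": 0, "ty": 0, "tz": 0.12, "wx": 0, "wy": 0, "wz": 0, "jaw": -1}, {"tx": 0, "ty": 0, "tz": 0, "wx": 0, "wy": 0, "wz": 0, "jaw": -1}, {"tx": 0, "ty": 0, "tz": 0, "wx": 0, "wy": 0, "wz": 0, "jaw": -1}]'

```text
clock: 3.5
eef_pos: [0.5333, -0.0984, 0.0762]
ee_rot: [[0.977, -0.212, 0.002], [-0.212, -0.977, -0.0], [0.002, -0.0, -1.0]]
contact_force: [0.0, -0.0, 0.3]
width: 0.0
gripper_force: 0.0
```

```bash
python3 t.py -.1 .129 .075
```

```text
clock 3.5 stand xyz [-0.1005  0.059   0.0762] F [ 0.  -0.   0.3] w 2.202539239147395e-05
tool shift [-0.07   -0.0003  0.0011]
turn deg [-0.01 -0.09 -0.15]
```

Call:
play_rows --series '[{"tx": -0.2, "ty": 0, "tz": 0, "wx": 0, "wy": 0, "wz": 0, "jaw": -1}, {"tx": -0.2, "ty": 0, "tz": 0, "wx": 0, "wy": 0, "wz": 0, "jaw": -1}, {"tx": -0.2, "ty": 0, "tz": 0, "wx": 0, "wy": 0, "wz": 0, "jaw": -1}, {"tx": -0.2, "ty": 0, "tz": 0, "wx": 0, "wy": 0, "wz": 0, "jaw": -1}, {"tx": -0.2, "ty": 0, "tz": 0, "wx": 0, "wy": 0, "wz": 0, "jaw": -1}, {"tx": -0.2, "ty": 0, "tz": 0, "wx": 0, "wy": 0, "wz": 0, "jaw": -1}, {"tx": -0.2, "ty": 0, "tz": 0, "wx": 0, "wy": 0, "wz": 0, "jaw": -1}, {"tx": 0, "ty": 0, "tz": 0, "wx": 0, "wy": 0, "wz": 0, "jaw": -1}, {"tx": 0, "ty": 0, "tz": 0, "wx": 0, "wy": 0, "wz": 0, "jaw": -1}, {"tx": 0, "ty": 0, "tz": 0, "wx": 0, "wy": 0, "wz": 0, "jaw": -1}]'

```text
clock: 4.5
eef_pos: [0.4635, -0.0831, 0.075]
ee_rot: [[0.977, -0.212, -0.002], [-0.212, -0.977, 0.0], [-0.002, -0.0, -1.0]]
contact_force: [-0.3, 0.9, 0.9]
width: 0.0
gripper_force: 0.0
```

```bash
python3 t.py -.1 .129 .075
python3 - <<'E'
from h import *
f=grab('side');cv2.imwrite('pics/s3.png',cv2.resize(f["image"][150:330,150:390,::-1],None,fx=3,fy=3))
E
```

```text
clock 4.5 stand xyz [-0.1001  0.1305  0.075 ] F [-0.3  0.9  0.9] w 2.239760127268318e-05
tool shift [ 0.0015 -0.0001 -0.    ]
turn deg [-0.    0.1  -0.17]
```

View pics/s3.png

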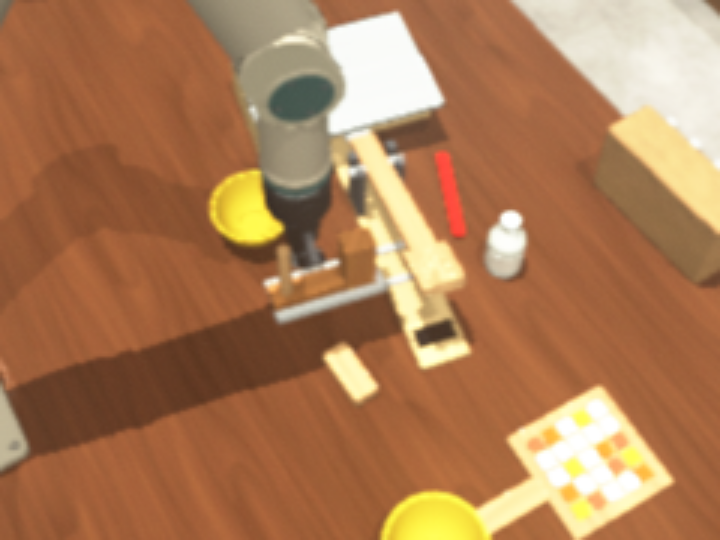

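The post is now at (285,270) at the far end of the guide, and the block at (357,255) stands clear of the lever. I'll measure the travel.

```bash
cat > pm.py <<'E'
from h import *
u=np.array([.2093,.9779]);v=np.array([-.9779,.2093]);piv=np.array([.6121,-.0125])
f=grab('side');w=cloud(f).reshape(-1,3);x=(w[:,:2]-piv)@u;y=(w[:,:2]-piv)@v
k=(abs(x+.1)<.03)&(y>.13)&(y<.18)&(w[:,2]>.06)&(w[:,2]<.125)
print('post',k.sum(),np.median(y[k]),y[k].min(),y[k].max(),w[k,2].max())
k=(abs(x+.1)<.03)&(y>.03)&(y<.115)&(abs(w[:,2]-.091)<.007)
print('block y',k.sum(),np.percentile(y[k],[3,97]))
E
python3 pm.py;python3 t.py -.1 .10 .22
```

```text
post 57 0.14930621647218015 0.13545954115607875 0.1572057703576445 0.12117572436445033
block y 91 [0.04149646 0.07900239]
clock 4.6 stand xyz [-0.1002  0.1301  0.075 ] F [-0.8 -0.1 -0. ] w 6.642165590943856e-05
tool shift [ 0.03   -0.0002 -0.145 ]
turn deg [-0.    0.06 -0.17]
```

The stop is about 58 mm out. I'll back off, lift, and go above the paddle.

Call:
play_rows --series '[{"tx": 0.2, "ty": 0, "tz": 0, "wx": 0, "wy": 0, "wz": 0, "jaw": -1}, {"tx": 0, "ty": 0, "tz": -0.5, "wx": 0, "wy": 0, "wz": 0, "jaw": -1}, {"tx": 0, "ty": 0, "tz": -0.7, "wx": 0, "wy": 0, "wz": 0, "jaw": -1}, {"tx": 0, "ty": 0, "tz": -0.7, "wx": 0, "wy": 0, "wz": 0, "jaw": -1}, {"tx": 0, "ty": 0, "tz": -0.7, "wx": 0, "wy": 0, "wz": 0, "jaw": -1}, {"tx": 0.48, "ty": 0.33, "tz": 0, "wx": 0, "wy": 0, "wz": 0, "jaw": -1}, {"tx": 0.48, "ty": 0.33, "tz": 0, "wx": 0, "wy": 0, "wz": 0, "jaw": -1}, {"tx": 0.48, "ty": 0.33, "tz": 0, "wx": 0, "wy": 0, "wz": 0, "jaw": -1}, {"tx": 0.48, "ty": 0.33, "tz": 0, "wx": 0, "wy": 0, "wz": 0, "jaw": -1}, {"tx": 0.48, "ty": 0.33, "tz": 0, "wx": 0, "wy": 0, "wz": 0, "jaw": -1}, {"tx": 0, "ty": 0, "tz": 0, "wx": 0, "wy": 0, "wz": 0, "jaw": -1}, {"tx": 0, "ty": 0, "tz": 0, "wx": 0, "wy": 0, "wz": 0, "jaw": -1}]'

```text
clock: 5.8
eef_pos: [0.5737, -0.1919, 0.2048]
ee_rot: [[0.977, -0.213, -0.001], [-0.213, -0.977, 0.0], [-0.001, -0.0, -1.0]]
contact_force: [-0.1, 0.2, 0.6]
width: -0.0
gripper_force: 0.0
```

```bash
python3 t.py -.185 0 .036;python3 pm.py
```

```text
clock 5.8 stand xyz [-0.1834  0.      0.2048] F [-0.1  0.2  0.6] w -4.318358367435999e-05
tool shift [0.0002 0.0016 0.1688]
turn deg [-0.01  0.06 -0.22]
post 44 0.15041540300379608 0.14273111138297337 0.1569927012677737 0.11578365346101756
block y 89 [0.04132866 0.07857542]
```

Call:
play_rows --series '[{"tx": 0, "ty": 0, "tz": 0.5, "wx": 0, "wy": 0, "wz": 0, "jaw": -1}, {"tx": 0, "ty": 0, "tz": 0.5, "wx": 0, "wy": 0, "wz": 0, "jaw": -1}, {"tx": 0, "ty": 0, "tz": 0.3, "wx": 0, "wy": 0, "wz": 0, "jaw": -1}, {"tx": 0, "ty": 0.02, "tz": 0.15, "wx": 0, "wy": 0, "wz": 0, "jaw": -1}, {"tx": 0, "ty": 0.02, "tz": 0.15, "wx": 0, "wy": 0, "wz": 0, "jaw": -1}, {"tx": 0, "ty": 0.02, "tz": 0.15, "wx": 0, "wy": 0, "wz": 0, "jaw": -1}, {"tx": 0, "ty": 0.02, "tz": 0.15, "wx": 0, "wy": 0, "wz": 0, "jaw": -1}, {"tx": 0, "ty": 0.02, "tz": 0.15, "wx": 0, "wy": 0, "wz": 0, "jaw": -1}, {"tx": 0, "ty": 0.02, "tz": 0.15, "wx": 0, "wy": 0, "wz": 0, "jaw": -1}]'

```text
clock: 6.75
eef_pos: [0.5723, -0.198, 0.0968]
ee_rot: [[0.977, -0.212, 0.001], [-0.212, -0.977, -0.001], [0.001, 0.001, -1.0]]
contact_force: [-2.7, 0.4, 8.1]
width: 0.0
gripper_force: 3.9
```

```bash
python3 t.py -.185 0 .036
```

```text
clock 6.75 stand xyz [-1.897e-01  1.000e-04  9.680e-02] F [-2.7  0.4  8.1] w 4.9699491670607276e-05
tool shift [ 0.     -0.0047  0.0608]
turn deg [ 0.04 -0.06 -0.18]
```

Contact is about 8 N, as expected, so I continue down.

Call:
play_rows --series '[{"tx": 0, "ty": 0, "tz": 0.15, "wx": 0, "wy": 0, "wz": 0, "jaw": -1}, {"tx": 0, "ty": 0, "tz": 0.15, "wx": 0, "wy": 0, "wz": 0, "jaw": -1}, {"tx": 0, "ty": -0.02, "tz": 0.15, "wx": 0, "wy": 0, "wz": 0, "jaw": -1}, {"tx": 0, "ty": -0.02, "tz": 0.15, "wx": 0, "wy": 0, "wz": 0, "jaw": -1}, {"tx": 0, "ty": -0.02, "tz": 0.15, "wx": 0, "wy": 0, "wz": 0, "jaw": -1}, {"tx": 0, "ty": -0.02, "tz": 0.15, "wx": 0, "wy": 0, "wz": 0, "jaw": -1}, {"tx": 0, "ty": -0.02, "tz": 0.15, "wx": 0, "wy": 0, "wz": 0, "jaw": -1}, {"tx": 0, "ty": 0, "tz": 0.1, "wx": 0, "wy": 0, "wz": 0, "jaw": -1}, {"tx": 0, "ty": 0, "tz": 0, "wx": 0, "wy": 0, "wz": 0, "jaw": -1}, {"tx": 0, "ty": 0, "tz": 0, "wx": 0, "wy": 0, "wz": 0, "jaw": -1}]'

```text
clock: 7.75
eef_pos: [0.5741, -0.1946, 0.0392]
ee_rot: [[0.977, -0.213, 0.002], [-0.213, -0.977, -0.003], [0.003, 0.002, -1.0]]
contact_force: [-1.2, -4.8, 5.3]
width: 0.0001
gripper_force: 2.7
```

```bash
python3 t.py -.185 0 .036
```

```text
clock 7.75 stand xyz [-0.186  -0.001   0.0392] F [-1.2 -4.8  5.3] w 9.610625418397274e-05
tool shift [-0.001  -0.001   0.0032]
turn deg [ 0.13 -0.16 -0.22]
```

Call:
play_rows --series '[{"tx": 0, "ty": 0, "tz": 0.05, "wx": 0, "wy": 0, "wz": 0, "jaw": -1}, {"tx": 0, "ty": 0, "tz": 0.05, "wx": 0, "wy": 0, "wz": 0, "jaw": -1}, {"tx": 0, "ty": 0, "tz": 0, "wx": 0, "wy": 0, "wz": 0, "jaw": -1}, {"tx": 0, "ty": 0, "tz": 0, "wx": 0, "wy": 0, "wz": 0, "jaw": -1}]'

```text
clock: 8.15
eef_pos: [0.5744, -0.1941, 0.0363]
ee_rot: [[0.977, -0.213, 0.003], [-0.213, -0.977, -0.002], [0.003, 0.001, -1.0]]
contact_force: [-5.0, -1.8, 22.6]
width: 0.0001
gripper_force: 11.1
```

```bash
python3 t.py -.185 0 .036
```

```text
clock 8.15 stand xyz [-0.1854 -0.0012  0.0363] F [-5.  -1.8 22.6] w 0.0001073861433473092
tool shift [-0.0012 -0.0004  0.0003]
turn deg [ 0.08 -0.2  -0.21]
```

Call:
play_rows --series '[{"tx": 0, "ty": 0, "tz": 0.01, "wx": 0, "wy": 0, "wz": 0, "jaw": -1}, {"tx": 0, "ty": 0, "tz": 0, "wx": 0, "wy": 0, "wz": 0, "jaw": -1}, {"tx": 0, "ty": 0, "tz": 0, "wx": 0, "wy": 0, "wz": 0, "jaw": -1}, {"tx": 0, "ty": 0, "tz": 0, "wx": 0, "wy": 0, "wz": 0, "jaw": -1}, {"tx": 0, "ty": 0, "tz": 0, "wx": 0, "wy": 0, "wz": 0, "jaw": -1}]'

```text
clock: 8.65
eef_pos: [0.5745, -0.1941, 0.0362]
ee_rot: [[0.977, -0.213, 0.003], [-0.213, -0.977, -0.002], [0.004, 0.001, -1.0]]
contact_force: [-5.8, -1.4, 25.4]
width: 0.0003
gripper_force: 12.5
```

```bash
python3 t.py -.185 0 .036; python3 pm.py; python3 - <<'E'
from h import *
u=np.array([.2093,.9779]);v=np.array([-.9779,.2093]);piv=np.array([.6121,-.0125])
f=grab('top');w=cloud(f).reshape(-1,3);x=(w[:,:2]-piv)@u;y=(w[:,:2]-piv)@v
k=(x>.09)&(x<.22)&(abs(y-.0)<.1)&(w[:,2]>.06)&(w[:,2]<.15)
p=np.polyfit(x[k],w[k,2],1);print('flap angle',-np.arctan(p[0]),k.sum())
s=grab('side')
cv2.imwrite('pics/s4.png',cv2.resize(s["image"][150:330,150:390,::-1],None,fx=3,fy=3))
E
```

```text
clock 8.65 stand xyz [-0.1854 -0.0012  0.0362] F [-5.8 -1.4 25.4] w 0.0003353114349112944
tool shift [-0.0012 -0.0004  0.0002]
turn deg [ 0.07 -0.21 -0.21]
post 46 0.15086344716484623 0.1421847825695112 0.15766029232680157 0.11327356628871335
block y 82 [0.04133902 0.07970449]
flap angle 0.2868839723703631 2411
```

View pics/s4.png

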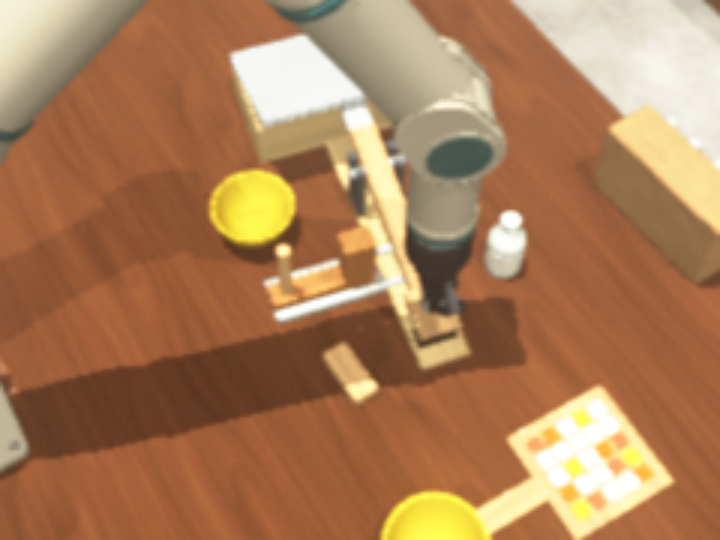

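The fingers hold the paddle down on the pad at (435,320). The flap is raised at about 0.287 rad (300,80), the lever pin sits in the cradle at (375,165), and the stop is out. I'm handing in.

```bash
python3 -c "
from bench import env
print(env.close_job())"
```

```text
the job is handed in; nothing more can be done
None
```

I handed the job in at about 9 s with the stop about 58–60 mm out, the fingers holding the paddle on its pad at about 25 N, and the flap up at about 0.287 rad. In the last picture the lever was in its cradle and the bystanders in view looked unmoved; no verdict came back.

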